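# Gauge the drill bush and hold it over the jig

## Robot

A 6-joint arm with a two-finger parallel gripper is mounted at the origin on the work surface. World frame = base frame: x ahead of the robot, y to its left, z up, the work surface at z = 0. Lengths are in mm, angles in rad, forces in N, time in s.
With the tool pointing down it reaches from about 300 to 775 mm from the base axis. Payload 14.6 kg.
Tool frame: the origin (TCP) lies at the very end of the fingers, on their centre line; the grasp point (between the pads) lies 19 mm behind it; z points along the fingers, y is the line along which they close (so a half turn about z gives the same grasp; the last joint's range is limited). The gripper opens to 94 mm and grips with 3 to 60 N. Pads are 16 mm wide; open, the fingers measure 119 mm over their backs; the gripper's body (75 mm by 177 mm) begins 78 mm behind the grasp point.
Start: joints at [-1.263, 0.3, 1.521, -0, 1.321, -0.067], TCP at [201.34, -511.812, 205.446] pointing down, gripper open.
Joint ranges: [-3.03, 3.03], [-0.79, 2.21], [0.23, 2.52], [-1.04, 4.18], [0, 3.07], [-2.55, 2.55]. Speed limits (rad/s): [2.22, 2.22, 2.57, 3.14, 3.14, 3.14].

## Interface

Orientations are given as [roll, pitch, yaw] about the fixed x, y, z axes, in that order (R = Rz(yaw) Ry(pitch) Rx(roll)).
In Python, from cell import manip gives the robot as it stands.
- The arm moves only by the tool servo_tool, never from a script. Its argument "motion" is a list that holds one entry, the list of rows, each a list of 7 numbers: the shift along the world's x, y, z as a fraction of full scale, then the turn, a rotation vector about the world's x, y, z as a fraction of full scale, then the closure, from 0 (fully open) to 1 (shut). In form: [[[x, y, z, rx, ry, rz, gripper], ...]]. A call has 1 to 10 rows; each row is the pose to reach, as a shift and turn from the pose commanded when the call began, turning the shorter way round; what a row does not reach only later rows make up. Full scale, the value 1, is 0.5 m for a shift and pi rad for a turn. A row lasts 1/10 s, in which the tool goes at most 50 mm and 8.59 degrees, less where a joint would pass 70% of its speed; a pose out of reach is approached as far as the arm can. A call with a number of a shift or a turn outside -1 to 1 is refused whole. A call with a gripper value outside its range is refused whole. The fingers move at their own pace and stop on an object; "newtons" is the grip in N (left out, the last holds). Time passes only in rows, so rows that repeat a pose let the fingers close. It gives the time, the measured TCP pose, the force, the opening and the grip force at its end, in the units of the state.
- manip.read_state(): the state, without advancing time (a new reading comes with each control period).
- manip.camera(name): name is "scene" or "side" or "wrist"; returns a dict with "frame" (400x640x3 uint8, red, green, blue), "range_z" (400x640 float32, mm along the optical axis (not along the pixel's ray), 0 where there is no reading), "vfov" (degrees; the focal length in pixels is half the picture's height over the tangent of half this angle, whatever the lens; pixels are square), "cx", "cy" (the principal point, pixels), "cam_to_world" (4x4, takes a point from camera to world coordinates). Camera axes: x right, y down, z forward; pixel columns grow to the right and rows downward; lengths in mm; the calibration is good to about 2 mm. A picture is of the moment at which its call begins.
- manip.sign_off(): hands the job in; it is judged then, once.
The state is a dict: "clock": time; "joints": joint angles; "qd": joint speeds; "effort": joint torques, N m; "eef_pos": TCP position; "eef_rot": TCP orientation; "wrist_force": force on the tool from outside, world axes, zero at the start; "moment": the same for the moment, N m; "finger_gap": finger opening in mm; "finger_force": force on a finger pad.
Only numpy, scipy, OpenCV 4.12 (cv2) and the standard library are available. Lean on these libraries where they do the work, as an engineer would, in place of code of your own. Each camera call takes 0.05 s, during which the arm holds its last target. There are 200 camera calls.

## Task

Of the two steel bushes standing on the bench, take the one that goes over the gauge pin, prove it by sliding it right down the pin onto the base, then lift it off, carry it over to the wooden drilling jig without touching the clamped glue-up, and hold it upright and centred about 10 mm above the jig's largest hole, touching nothing but the gripper, so that I can brush adhesive into the hole. Finish while still holding it there: do not insert it, set it down or let go. Leave the other bush standing on the bench, and everything else where it is.

Things in the scene. Friction and masses are not known exactly. Their poses are not given: they have to be found in the camera images.
- bush_wide_mid (a point): centre (half-way up, on the axis) of the bush that fits the gauge pin: a plain steel tube standing upright on the bench, 32 mm outside diameter, 60 mm long, 20 mm bore right through, about 0.25 kg; z along its axis. Same outside as the other bush, only the bore differs
- bush_narrow_mid (a point): centre (half-way up, on the axis) of the bush that does not fit: a steel tube standing upright, 32 mm outside diameter, 60 mm long, only 11 mm bore; z along its axis
- gauge_seat (a point): foot of the gauge pin: on the pin's axis, at the top face of its base. The base is a steel block 80 x 80 x 20 mm fixed to the bench; the pin is 17 mm in diameter and stands 44 mm above the base, its top 10 mm tapering to 8 mm. A bush that is fully down rests on this face, its centre 30 mm above this point. z up
- jig_hole (a point): centre of the mouth of the jig's largest hole (36 mm), at the level of the jig's top face. The jig is a wooden block, 80 mm along its x, 170 mm along its y and 45 mm high, fixed to the bench, with three upright through holes in a row along y; the largest lies 52 mm from the middle towards +y, the others (26 and 18 mm) on the middle and towards -y. z up
- glueup: clamped glue-up, fixed between the left and right halves of the bench: two battens, together 260 mm along its x and 57 mm along its y, top at 65 mm, with three upright F-clamps whose steel bars and wooden handles stand up to 170 mm above the bench and reach 40 mm either side of its middle line. Origin on the bench under its middle. Must not be touched
- glue_bottle: round yellow squeeze bottle of wood glue, 56 mm across, 160 mm high, standing near the far end of the glue-up; origin at the centre of its underside. Leave it alone
- screw_jar: glass jar with steel lid, 56 mm across, 65 mm high; origin at the centre of its underside. Leave it alone
- offcut: offcut of pale wood, 70 x 45 x 22 mm, lying flat; origin at the centre of its underside. Leave it alone
- wrench: steel wrench, 170 mm long, lying flat along its own x; origin under its middle. Leave it alone
- screwdriver: screwdriver with a wooden handle, 200 mm long, lying along its own x; origin under its middle. Leave it alone
- square: small try square lying flat: dark wood stock 100 mm along its y, steel blade 130 mm along its x; origin under the middle of the stock. Leave it alone
- hammer: hammer, 280 mm long, lying along its own x; origin under its middle. Leave it alone
There are look-alikes about, which are no part of the job. Leave any pink look-alike of the part that bears bush_wide_mid alone.

How it is judged (in metres and radians):
On the way:
1. the wide-bored bush is slid right down the gauge pin, its foot within 4 mm of the base and upright (horizontal distance between bush_wide_mid and gauge_seat below 0.005 m and z of bush_wide_mid in the frame of gauge_seat below 0.034 m and angle between bush_wide_mid's own z axis and vertical below 0.12 rad), for 0.2 s.
At the end, for the whole second after the job is handed in: The wide-bored bush is held still in the fingers with its lower end 3 to 20 mm above the jig's top face, its axis within 6 mm of the centre of the largest hole and within 7 degrees of upright; nothing touches the jig; the other bush stands upright on the bench, not held (horizontal distance between bush_wide_mid and jig_hole below 0.006 m and z of bush_wide_mid in the frame of jig_hole between 0.033 and 0.05 m and angle between bush_wide_mid's own z axis and vertical below 0.12 rad and contact force between bush_wide and the fingers above 1 N and contact force between jig and anything else below 0.2 N and linear speed of bush_wide below 0.02 m/s and angle between bush_narrow_mid's own z axis and vertical below 0.1 rad and height (world z) of bush_narrow_mid between 0.026 and 0.034 m and contact force between bush_narrow and the fingers below 0.2 N); the arm keeps its last pose, push and grip.
It fails at once if the glue-up is touched (more than 1 N) (contact force between glueup and anything else above 1 N).
It fails at once if the glue bottle or the screw jar is knocked over (angle between any of glue_bottle, screw_jar's own z axis and vertical above 0.3 rad).
It fails at once if another thing on the bench is moved more than 20 mm (distance of any of glue_bottle, screw_jar, offcut, wrench, screwdriver, square, hammer from where it was at the start of the episode above 0.02 m).
It also fails if it takes over 62 s, if anything falls off the work surface, if the arm or the gripper's body presses on something with over 40 N, if the wrist force passes 120 N, or if a joint passes its speed limit or range.

## Working session

There is one attempt and no reset: what is moved stays moved. The work goes in short steps, Python scripts to look and compute and a tool call to move; the robot and the scene stay as the last step left them, time stands still between calls to the robot, and variables do not carry over. Pictures are saved under pics/ and viewed, at most 10 in all, crops included, and the job is handed in when it is done.

Besides the shell and the picture viewer there is one more tool, called after ">>>" as name(argument=value, ...) on one line, values as JSON. servo_tool: Moves the arm, as the interface text tells. Its arguments: {"type":"object","properties":{"motion":{"type":"array"},"newtons":{"type":"number"}},"required":["motion"]}

```bash
mkdir -p pics
cat > h.py <<'E'
import numpy as np, cv2
from cell import manip
def cap(n):
    c=manip.camera(n); np.savez(f'/tmp/{n}.npz',**{k:np.array(v) for k,v in c.items()}); return c
def load(n): return dict(np.load(f'/tmp/{n}.npz'))
def world(c):
    d=np.array(c['range_z'],float); f=200/np.tan(np.radians(float(c['vfov']))/2)
    v,u=np.mgrid[0:400,0:640]
    P=np.stack([(u-float(c['cx']))/f*d,(v-float(c['cy']))/f*d,d],-1)
    T=np.array(c['cam_to_world']); W=P@T[:3,:3].T+T[:3,3]; W[d==0]=np.nan; return W
def save(im,n): cv2.imwrite(f'pics/{n}.png',cv2.cvtColor(im,cv2.COLOR_RGB2BGR))
E
python3 - <<'E'
from h import *
a=cap('scene');b=cap('side');
save(a['frame'],'scene0');save(b['frame'],'side0')
for c in(a,b): print(np.array(c['cam_to_world']).round(3).tolist(),c['vfov'])
print(manip.read_state())
E
```

```text
[[-0.415, 0.621, -0.665, 1597.178], [0.91, 0.286, -0.301, 496.741], [0.003, -0.73, -0.683, 1141.406], [0.0, 0.0, 0.0, 1.0]] 50.313336455499005
[[-0.753, -0.374, 0.541, -128.336], [-0.658, 0.431, -0.617, 810.753], [-0.003, -0.821, -0.571, 790.174], [0.0, 0.0, 0.0, 1.0]] 51.07748120053464
{'clock': 0.1, 'joints': array([-1.26260746e+00,  3.00394257e-01,  1.52153187e+00,  1.73628143e-06,
        1.32072874e+00, -6.65956825e-02]), 'qd': array([-1.06536434e-04, -2.68895912e-03, -1.69962682e-03,  9.99426500e-04,
       -5.79849398e-05, -7.81318087e-04]), 'effort': array([ 2.85563998e-03, -5.32645154e+01, -3.53281081e+01,  7.09931902e-02,
        2.35131785e-02, -6.00060844e-05]), 'eef_pos': array([ 201.26384282, -511.58486183,  204.94930523]), 'eef_rot': array([-3.14053290e+00, -7.23649715e-05,  3.74784082e-01]), 'wrist_force': array([-0.55248101,  0.41312334,  0.32353889]), 'moment': array([-0.08677163,  0.01924329, -0.01232004]), 'finger_force': 0.0, 'finger_gap': 94.20303971654442}
```

View pics/scene0.png

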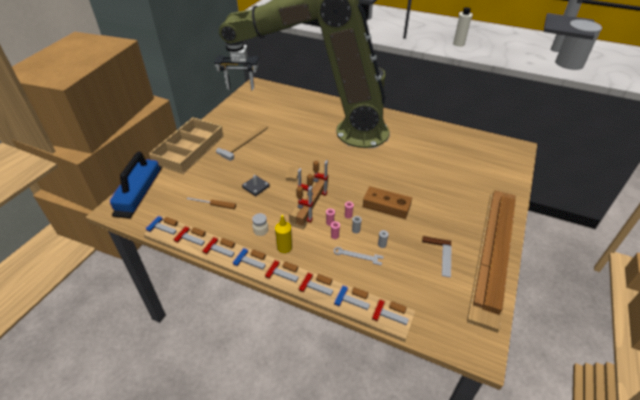

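View pics/side0.png

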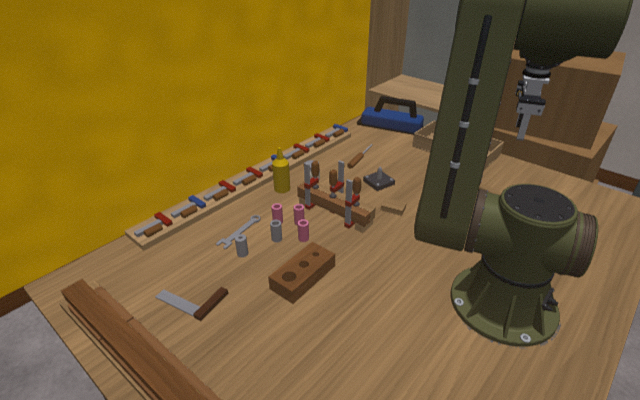

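Scene view: the grey steel bushes are at (357,225) and (383,239). The three pink look-alikes are at (330,216), (349,210) and (335,230). The gauge is at (256,185), the jig at (387,202) and the glue-up at (312,193). In the side view the grey bushes are at (276,230) and (242,245). I'll enlarge the bushes to compare bores, and measure.

Run:
```python
from h import *
a=load('scene');b=load('side')
z=lambda im,x0,y0,w,h,s:cv2.resize(im[y0:y0+h,x0:x0+w],None,fx=s,fy=s,interpolation=cv2.INTER_CUBIC)
A=z(a['frame'],320,195,80,56,9);B=z(b['frame'],225,195,100,65,7)
save(np.vstack([A[:, :700][:290*2//1][:504],B[:,:700]])[:960] if 0 else np.hstack([cv2.resize(A,(400,280)),cv2.resize(B,(400,280))]),'bush')
Wa,Wb=world(a),world(b)
for n,W in(('scene',Wa),('side',Wb)):
    # tops of bushes: grey at z 55..65; jig top: z 41..48
    im=(a if n=='scene' else b)['frame'].astype(int)
    X,Y,Z=W[...,0],W[...,1],W[...,2]
    m=((Z>54)&(Z<66)&(X>250)&(X<900)&(abs(Y)<600)).astype(np.uint8)
    k,l,st,ce=cv2.connectedComponentsWithStats(m)
    for i in range(1,k):
        if st[i,4]>8:
            q=l==i; print(n,'z60',ce[i].round(),st[i,4],np.nanmedian(W[q],0).round(1),X[q].min().round(),X[q].max().round(),Y[q].min().round(),Y[q].max().round(),im[q].mean(0).round())
    m=((Z>40)&(Z<50)&(X>200)&(X<900)&(abs(Y)<600)).astype(np.uint8)
    k,l,st,ce=cv2.connectedComponentsWithStats(m)
    for i in range(1,k):
        if st[i,4]>100: q=l==i; print(n,'z45',ce[i].round(),st[i,4],W[q].mean(0).round(1),[ (p[0].round(),p[1].round()) for p in cv2.boxPoints(cv2.minAreaRect(W[q][:,:2].astype(np.float32)))])
    m=((Z>14)&(Z<26)&(X>200)&(X<900)&(abs(Y)<600)).astype(np.uint8)
    k,l,st,ce=cv2.connectedComponentsWithStats(m)
    for i in range(1,k):
        if st[i,4]>60: q=l==i; print(n,'z20',ce[i].round(),st[i,4],np.nanmedian(W[q],0).round(1),[ (p[0].round(),p[1].round()) for p in cv2.boxPoints(cv2.minAreaRect(W[q][:,:2].astype(np.float32)))])
    m=(Z>75)&(Z<172)&(X>300)&(X<720)&(Y>-250)&(Y<200)
    k,l,st,ce=cv2.connectedComponentsWithStats(m.astype(np.uint8))
    for i in range(1,k):
        if st[i,4]>15: q=l==i; print(n,'tall',ce[i].round(),st[i,4],np.nanmin(W[q],0).round(),np.nanmax(W[q],0).round())
```

```text
scene z60 [200. 144.] 116 [ 468.6 -571.5   58.6] 299.0 602.0 -598.0 -564.0 [151. 123.  84.]
scene z60 [254. 176.] 11 [ 547.6 -253.    59.9] 540.0 552.0 -259.0 -245.0 [127. 120. 113.]
scene z60 [317. 188.] 99 [507.    2.2  63.5] 457.0 579.0 -23.0 15.0 [139.  98.  60.]
scene z60 [306. 195.] 22 [563.2 -22.8  63.4] 540.0 577.0 -41.0 -11.0 [156. 122.  81.]
scene z60 [133. 199.] 54 [ 848.3 -592.3   60.4] 807.0 880.0 -599.0 -581.0 [ 23.  59. 105.]
scene z60 [349. 204.] 37 [537.3 138.7  59.6] 522.0 552.0 124.0 154.0 [196. 123. 138.]
scene z60 [299. 212.] 158 [653.6  -3.4  63.1] 611.0 678.0 -41.0 29.0 [145. 109.  69.]
scene z60 [330. 212.] 44 [599.8  92.4  57.7] 582.0 616.0 77.0 107.0 [194. 120. 136.]
scene z60 [260. 219.] 91 [ 740.6 -114.7   63.2] 715.0 763.0 -144.0 -95.0 [151. 149. 147.]
scene z60 [357. 219.] 44 [595.6 191.8  59.2] 580.0 609.0 178.0 207.0 [143. 136. 130.]
scene z60 [335. 225.] 45 [651.8 135.   59.3] 636.0 667.0 119.0 149.0 [195. 119. 139.]
scene z60 [384. 234.] 59 [621.3 298.5  59. ] 603.0 637.0 285.0 314.0 [151. 147. 142.]
scene z60 [284. 241.] 34 [793.4   9.9  61.5] 758.0
[... 4517 characters left out ...]
1.0), np.float32(-186.0)), (np.float32(459.0), np.float32(-166.0)), (np.float32(444.0), np.float32(-117.0))]
side z20 [302. 283.] 224 [390.  300.2  20.1] [(np.float32(325.0), np.float32(198.0)), (np.float32(394.0), np.float32(170.0)), (np.float32(464.0), np.float32(342.0)), (np.float32(395.0), np.float32(370.0))]
side z20 [209. 304.] 182 [527.6 480.2  15. ] [(np.float32(508.0), np.float32(518.0)), (np.float32(529.0), np.float32(422.0)), (np.float32(551.0), np.float32(426.0)), (np.float32(530.0), np.float32(523.0))]
side tall [311. 175.] 349 [612. -21.  76.] [635.  35. 170.]
side tall [337. 178.] 347 [535. -56.  75.] [563.   5. 170.]
side tall [352. 192.] 371 [457. -28.  75.] [481.  26. 169.]
```

View pics/bush.png

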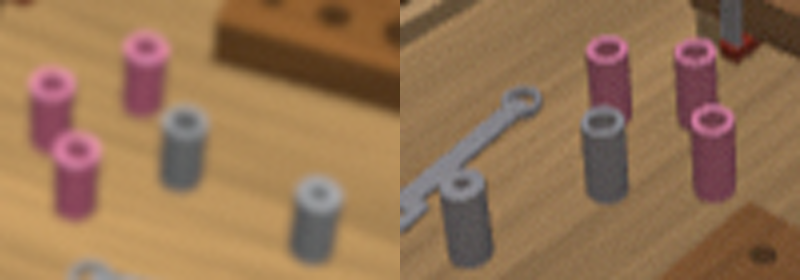

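The bush at scene (357,219), side (275,224), world about (593,193), has the large bore, so that is the wide one. The one at scene (384,234), world about (619,300), has a small bore and is the narrow one. Pinks are excluded. I'll move over the gauge first for a wrist look, with the fingers closing along world x.

>>> servo_tool(motion=[[[0.03,0.02,0.05,0.03,0,0.03,0],[0.1,0.08,0.11,0,0,0.08,0],[0.18,0.14,0.11,0,0,0.13,0],[0.26,0.2,0.11,0,0,0.17,0],[0.34,0.26,0.11,0,0,0.21,0],[0.42,0.32,0.11,0,0,0.25,0],[0.5,0.38,0.11,0,0,0.29,0],[0.58,0.44,0.11,0,0,0.33,0],[0.65,0.49,0.11,0,0,0.36,0],[0.687,0.522,0.11,0,0,0.381,0]]])

```text
clock: 1.1
eef_pos: [547.0, -248.3, 259.7]
eef_rot: [-3.141, -0.001, 1.578]
wrist_force: [-0.2, -0.0, 0.0]
finger_gap: 93.9
finger_force: 0.0
```

Run:
```python
from h import *
manip.camera('side');manip.camera('side')
c=cap('wrist'); save(c['frame'],'w1'); W=world(c); X,Y,Z=[W[...,i] for i in range(3)]
print(np.array(c['cam_to_world']).round(3).tolist(),manip.read_state()['eef_pos'])
near=np.hypot(X-545,Y+251)<70
m=near&(Z>15)&(Z<24); print('base',m.sum(),cv2.minAreaRect(W[m][:,:2].astype(np.float32)),np.median(Z[m]))
for lo,hi in((57,68),(61,68),(35,57)):
  m=near&(Z>lo)&(Z<hi); print(lo,m.sum(),(np.nanmin(W[m],0)+np.nanmax(W[m],0))/2,np.nanmin(W[m],0),np.nanmax(W[m],0))
```

```text
[[1.0, 0.006, 0.0, 545.445], [0.006, -0.967, -0.254, -173.914], [-0.001, 0.254, -0.967, 439.226], [0.0, 0.0, 0.0, 1.0]] [ 545.35586337 -249.82659962  259.64113832]
base 2616 ((542.1588745117188, -253.56918334960938), (80.27276611328125, 80.04199981689453), 73.72837829589844) 20.513284907513594
57 86 [ 541.69847148 -253.69694832   61.66841183] [ 534.81274097 -260.86163036   57.03859945] [ 548.58420198 -246.53226628   66.2982242 ]
61 52 [ 542.40996953 -253.47834193   63.72888832] [ 537.64560966 -258.47742755   61.15955244] [ 547.1743294 -248.4792563   66.2982242]
35 54 [ 542.18350065 -253.26467411   46.42626659] [ 534.24273894 -261.42552384   35.95780613] [ 550.12426237 -245.10382438   56.89472705]
```

View pics/w1.png

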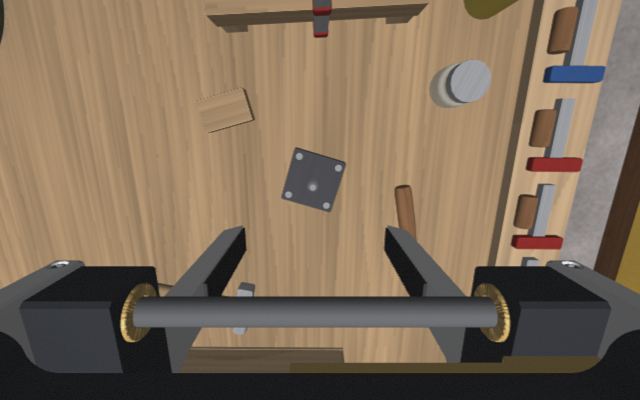

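The wrist view shows the gauge base at (313,180), with the pin tip near (313,187). The pin axis is at about (542.2, -253.5) and the base top at z≈20. Next, over the wide bush.

>>> servo_tool(motion=[[[0.005,0.05,0,0,0,0,0],[0.015,0.14,0,0,0,0,0],[0.025,0.24,0,0,0,0,0],[0.035,0.34,0,0,0,0,0],[0.045,0.44,0,0,0,0,0],[0.055,0.54,0,0,0,0,0],[0.065,0.64,0,0,0,0,0],[0.075,0.73,0,0,0,0,0],[0.085,0.82,0,0,0,0,0],[0.095,0.888,0,0,0,0,0]]])

```text
clock: 2.25
eef_pos: [592.1, 194.3, 260.5]
eef_rot: [-3.142, 0.0, 1.57]
wrist_force: [-0.5, -0.3, -0.4]
finger_gap: 93.9
finger_force: 0.0
```

Run:
```python
from h import *
manip.camera('side');manip.camera('side')
c=cap('wrist'); save(c['frame'],'w2'); W=world(c); X,Y,Z=[W[...,i] for i in range(3)]
s=manip.read_state();print(s['eef_pos'],s['eef_rot'])
for n,p in(('wide',(593,193)),('narrow',(619,300))):
  m=(np.hypot(X-p[0],Y-p[1])<28)&(Z>57)&(Z<64); q=W[m][:,:2].astype(np.float32)
  ring=cv2.minEnclosingCircle(q)
  hole=(np.hypot(X-ring[0][0],Y-ring[0][1])<14)&(Z<50)
  print(n,m.sum(),ring,np.median(Z[m]),'hole px',hole.sum())
m=(Z>43)&(Z<48)&(X>340)&(X<520)&(Y>140)&(Y<380); print('jig',m.sum(),cv2.minAreaRect(W[m][:,:2].astype(np.float32)),np.median(Z[m]))
```

```text
[592.16050996 193.49311008 259.96358256] [-3.14083720e+00  3.56059888e-04  1.57189288e+00]
wide 255 ((591.5252075195312, 193.1116943359375), 15.912813186645508) 60.2388796810921 hole px 136
narrow 444 ((617.3590698242188, 300.032470703125), 15.73684310913086) 60.349992660627464 hole px 51
jig 6629 ((426.8162841796875, 255.1971435546875), (81.69800567626953, 170.23220825195312), 2.5892531871795654) 45.432840130350826
```

View pics/w2.png

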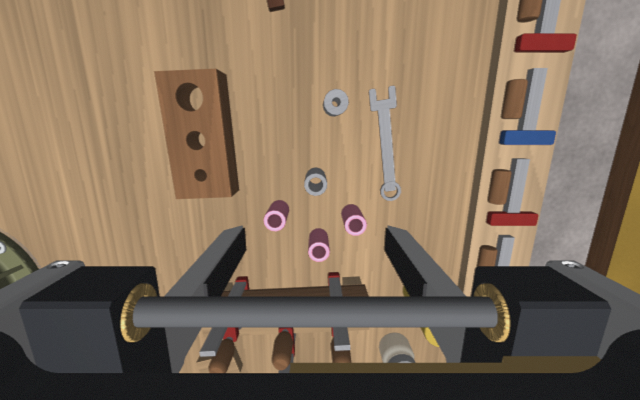

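Confirmed in the wrist view: the wide-bored bush is at (316,182), world (591.5,193.1), with its rim at z 60. The narrow one is at (336,102), and the pinks are below. The jig's largest hole is at (190,97), its +y end, about (424.5,307). Descending.

>>> servo_tool(motion=[[[-0.001,-0.001,-0.03,0,0,0,0],[-0.001,-0.001,-0.09,0,0,0,0],[-0.001,-0.001,-0.16,0,0,0,0],[-0.001,-0.001,-0.23,0,0,0,0],[-0.001,-0.001,-0.3,0,0,0,0],[-0.001,-0.001,-0.36,0,0,0,0],[-0.001,-0.001,-0.41,0,0,0,0],[-0.001,-0.001,-0.45,0,0,0,0],[-0.001,-0.001,-0.474,0,0,0,0],[-0.001,-0.001,-0.482,0,0,0,0]]])

```text
clock: 3.4
eef_pos: [591.6, 191.2, 18.6]
eef_rot: [-3.14, 0.0, 1.57]
wrist_force: [-0.1, -0.9, 0.0]
finger_gap: 94.0
finger_force: 0.0
```

>>> servo_tool(motion=[[[0,0,0,0,0,0,0.2],[0,0,0,0,0,0,0.4],[0,0,0,0,0,0,0.55],[0,0,0,0,0,0,0.6],[0,0,0,0,0,0,0.65],[0,0,0,0,0,0,0.7],[0,0,0,0,0,0,0.8],[0,0,0,0,0,0,1],[0,0,0,0,0,0,1],[0,0,0,0,0,0,1]]], newtons=30)

```text
clock: 4.4
eef_pos: [591.9, 192.7, 19.5]
eef_rot: [3.141, -0.0, 1.572]
wrist_force: [1.4, 1.1, 0.1]
finger_gap: 32.2
finger_force: 30.0
```

>>> servo_tool(motion=[[[0,0,0.01,0,0,0,1],[0,0,0.04,0,0,0,1],[0,0,0.09,0,0,0,1],[0,0,0.15,0,0,0,1],[0,0,0.22,0,0,0,1],[0,0,0.29,0,0,0,1],[0,0,0.35,0,0,0,1],[0,0,0.4,0,0,0,1],[0,0,0.43,0,0,0,1],[0,0,0.44,0,0,0,1]]])

```text
clock: 5.4
eef_pos: [592.1, 192.8, 242.4]
eef_rot: [3.138, -0.001, 1.572]
wrist_force: [0.2, 0.4, -2.7]
finger_gap: 32.2
finger_force: 30.0
```

Run:
```python
from h import *
manip.camera('side');manip.camera('side')
c=cap('wrist'); W=world(c); X,Y,Z=[W[...,i] for i in range(3)]
s=manip.read_state();print(s['eef_pos'],s['eef_rot'],s['finger_gap'],s['finger_force'],s['wrist_force'])
e=s['eef_pos']
save(cv2.resize(c['frame'][150:320,220:420],None,fx=3,fy=3),'w3')
m=(np.hypot(X-e[0],Y-e[1])<26)&(Z>e[2]+36)&(Z<e[2]+46)
q=W[m][:,:2].astype(np.float32);print(m.sum(),np.median(Z[m]),cv2.minEnclosingCircle(q),q.min(0),q.max(0))
m=(Z>43)&(Z<48)&(X>340)&(X<520)&(Y>140)&(Y<380); r=cv2.minAreaRect(W[m][:,:2].astype(np.float32));print('jig',r,np.median(Z[m]))
h=(np.hypot(X-424.5,Y-307)<30)&(Z>43)&(Z<48)
# fit: circle max empty
d=W[h][:,:2]; from scipy.optimize import minimize
f=lambda p:-np.min(np.hypot(*(d-p).T)); b=minimize(f,[424.5,307],method='Nelder-Mead');print(b.x,-b.fun)
```

```text
[591.59227142 192.64008838 239.24516562] [-3.14118607e+00  6.08664021e-05  1.57175900e+00] 32.3769376208044 29.997122436761856 [-0.15155647  0.02690557 -2.1971793 ]
2125 280.82074795045196 ((591.5899047851562, 201.6017303466797), 23.835041046142578) [567.78754 177.77242] [615.3851  209.52014]
jig ((426.94696044921875, 255.22991943359375), (81.66850280761719, 170.3084716796875), 2.2009475231170654) 45.40918989812252
[425.57275439 307.63163756] 17.370321237260615
```

View pics/w3.png

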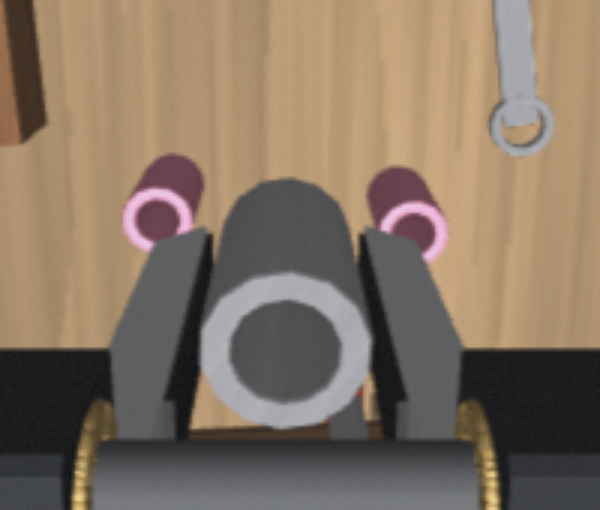

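The bush is gripped upright: its rim is at crop (286,350), full-frame (315,267), with the wide bore clear. I'll fix the rim centre relative to the TCP.

Run:
```python
from h import *
c=load('wrist'); W=world(c); X,Y,Z=[W[...,i] for i in range(3)]
v,u=np.mgrid[0:400,0:640]
g=c['frame'].mean(2)
m=(np.hypot(u-315.3,v-266.7)<33)&(abs(Z-280.4)<3)&(g>125)
q=W[m][:,:2].astype(np.float32)
print(m.sum(),g[m].mean(),np.median(Z[m]),q.min(0),q.max(0),cv2.minEnclosingCircle(q),'tilt',np.linalg.lstsq(np.c_[q,np.ones(len(q))],Z[m],rcond=None)[0][:2])
```

```text
1288 169.8884575569358 281.12227781257536 [575.838   177.77242] [606.2599 208.8124] ((590.6536865234375, 193.3411407470703), 15.780719757080078) tilt [0.00161402 0.00014585]
```

>>> servo_tool(motion=[[[-0.005,-0.04,0,0,0,0,1],[-0.015,-0.13,0,0,0,0,1],[-0.025,-0.23,0,0,0,0,1],[-0.035,-0.33,0,0,0,0,1],[-0.046,-0.43,0,0,0,0,1],[-0.058,-0.53,0,0,0,0,1],[-0.07,-0.63,0,0,0,0,1],[-0.08,-0.73,0,0,0,0,1],[-0.09,-0.82,0,0,0,0,1],[-0.096,-0.875,0,0,0,0,1]]])

```text
clock: 6.55
eef_pos: [542.6, -247.8, 238.1]
eef_rot: [-3.14, -0.001, 1.57]
wrist_force: [0.2, 0.7, -2.5]
finger_gap: 32.4
finger_force: 30.0
```

>>> servo_tool(motion=[[[-0.002,-0.019,0,0,0,0,1],[-0.002,-0.019,0,0,0,0,1],[-0.002,-0.019,-0.04,0,0,0,1],[-0.002,-0.019,-0.1,0,0,0,1],[-0.002,-0.019,-0.16,0,0,0,1],[-0.002,-0.019,-0.21,0,0,0,1],[-0.002,-0.019,-0.25,0,0,0,1],[-0.002,-0.019,-0.26,0,0,0,1],[-0.002,-0.019,-0.26,0,0,0,1],[-0.002,-0.019,-0.26,0,0,0,1]]])

```text
clock: 7.55
eef_pos: [543.5, -253.9, 110.7]
eef_rot: [3.14, 0.001, 1.572]
wrist_force: [-0.7, -0.4, -1.2]
finger_gap: 32.3
finger_force: 30.0
```

Run:
```python
from h import *
b=manip.camera('side');c=cap('wrist'); s=manip.read_state();print(s['eef_pos'],s['eef_rot'],s['wrist_force'])
save(np.hstack([cv2.resize(c['frame'][150:320,235:395],None,fx=2.4,fy=2.4),cv2.resize(b['frame'][110:200,340:420],None,fx=4.8,fy=4.8)[:408]]),'w4')
W=world(c);Z=W[...,2];v,u=np.mgrid[0:400,0:640];g=c['frame'].mean(2)
m=(np.hypot(u-315.3,v-266.7)<33)&(abs(Z-s['eef_pos'][2]-41)<3)&(g>125);q=W[m][:,:2].astype(np.float32)
print(m.sum(),q.min(0),q.max(0),cv2.minEnclosingCircle(q))
```

```text
[ 543.38204727 -254.28625018  110.70990822] [3.13994201e+00 8.84824463e-04 1.57203977e+00] [ 0.48504454  0.32602852 -2.09260811]
1264 [ 527.33057 -269.0123 ] [ 557.4517  -237.76767] ((542.394287109375, -253.6695098876953), 15.922322273254395)
```

View pics/w4.png

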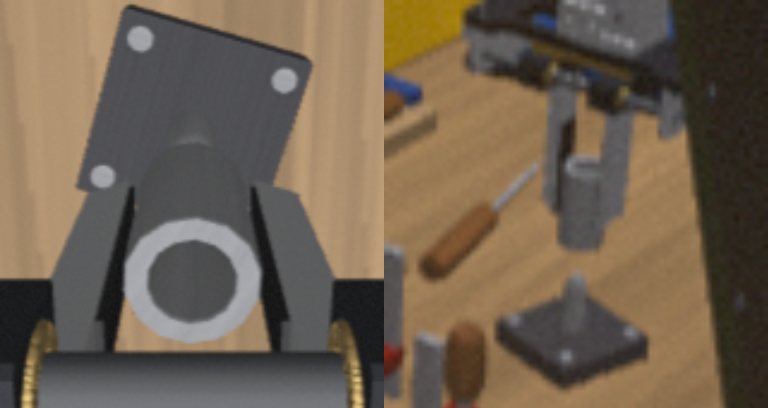

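Bush over pin: rim centre (542.4,-253.6) against the pin at (542.2,-253.5). In the crop, the pin lies under the tube in both views. Lowering slowly.

>>> servo_tool(motion=[[[0,0,-0.02,0,0,0,1],[0,0,-0.04,0,0,0,1],[0,0,-0.05,0,0,0,1],[0,0,-0.056,0,0,0,1],[0,0,-0.062,0,0,0,1],[0,0,-0.068,0,0,0,1],[0,0,-0.074,0,0,0,1],[0,0,-0.08,0,0,0,1],[0,0,-0.086,0,0,0,1],[0,0,-0.09,0,0,0,1]]])

```text
clock: 8.65
eef_pos: [542.8, -254.3, 64.2]
eef_rot: [-3.141, -0.0, 1.572]
wrist_force: [0.4, -0.6, -2.1]
finger_gap: 32.7
finger_force: 30.0
```

>>> servo_tool(motion=[[[0,0,-0.006,0,0,0,1],[0,0,-0.012,0,0,0,1],[0,0,-0.018,0,0,0,1],[0,0,-0.024,0,0,0,1],[0,0,-0.03,0,0,0,1],[0,0,-0.036,0,0,0,1],[0,0,-0.041,0,0,0,1],[0,0,-0.045,0,0,0,1],[0,0,-0.047,0,0,0,1],[0,0,-0.047,0,0,0,1]]])

```text
clock: 9.65
eef_pos: [542.8, -254.3, 40.8]
eef_rot: [-3.142, -0.0, 1.572]
wrist_force: [0.6, -0.5, -2.9]
finger_gap: 32.4
finger_force: 30.0
```

>>> servo_tool(motion=[[[0,0,-0.001,0,0,0,1],[0,0,-0.002,0,0,0,1],[0,0,-0.003,0,0,0,1],[0,0,-0.003,0,0,0,1],[0,0,-0.003,0,0,0,1]]])

```text
clock: 10.15
eef_pos: [542.9, -254.3, 39.5]
eef_rot: [3.141, 0.0, 1.572]
wrist_force: [0.0, 0.1, -1.2]
finger_gap: 32.3
finger_force: 30.0
```

>>> servo_tool(motion=[[[0,0,-0.001,0,0,0,1],[0,0,-0.001,0,0,0,1],[0,0,-0.001,0,0,0,1]]])

```text
clock: 10.45
eef_pos: [543.0, -254.3, 39.4]
eef_rot: [3.141, 0.0, 1.572]
wrist_force: [-2.1, 1.3, 5.6]
finger_gap: 32.4
finger_force: 30.0
```

Run:
```python
from h import *
c=cap('wrist'); s=manip.read_state();print(s['eef_pos'],s['wrist_force'])
W=world(c);Z=W[...,2];v,u=np.mgrid[0:400,0:640];g=c['frame'].mean(2)
m=(np.hypot(u-315.3,v-266.7)<33)&(abs(Z-s['eef_pos'][2]-41)<4)&(g>125);q=W[m][:,:2].astype(np.float32)
b=(np.hypot(W[...,0]-542,W[...,1]+253)<55)&(abs(Z-20)<4)
print(np.median(Z[m]),np.median(Z[b]),cv2.minEnclosingCircle(q))
```

```text
[ 542.92506093 -254.3699995    39.41561135] [-2.72969662  1.63374418  5.90913087]
80.32798089276017 20.477774771561002 ((541.8685913085938, -253.7178955078125), 15.764568328857422)
```

Seated: contact force jumped by about 8 N, and the rim is 59.9 mm above the base. Lifting off, then carrying high over the glue-up.

>>> servo_tool(motion=[[[0,0,0.01,0,0,0,1],[0,0,0.03,0,0,0,1],[0,0,0.06,0,0,0,1],[0,0,0.1,0,0,0,1],[0,0,0.16,0,0,0,1],[0,0,0.23,0,0,0,1],[0,0,0.3,0,0,0,1],[0,0,0.36,0,0,0,1],[0,0,0.39,0,0,0,1],[0,0,0.41,0,0,0,1]]])

```text
clock: 11.5
eef_pos: [543.0, -254.4, 246.6]
eef_rot: [3.139, 0.001, 1.572]
wrist_force: [0.1, 0.2, -2.9]
finger_gap: 32.3
finger_force: 30.0
```

>>> servo_tool(motion=[[[-0.01,0.05,0,0,0,0,1],[-0.03,0.14,0,0,0,0,1],[-0.05,0.23,0,0,0,0,1],[-0.07,0.32,0,0,0,0,1],[-0.09,0.41,0,0,0,0,1],[-0.11,0.5,0,0,0,0,1],[-0.13,0.59,0,0,0,0,1],[-0.15,0.68,0,0,0,0,1],[-0.16,0.76,0,0,0,0,1],[-0.17,0.8,0,0,0,0,1]]])

```text
clock: 12.5
eef_pos: [456.9, 148.3, 244.2]
eef_rot: [-3.141, -0.0, 1.574]
wrist_force: [0.0, -0.9, -3.0]
finger_gap: 32.2
finger_force: 30.0
```

>>> servo_tool(motion=[[[-0.015,0.08,0,0,0,0,1],[-0.03,0.16,0,0,0,0,1],[-0.045,0.23,0,0,0,0,1],[-0.06,0.29,0,0,0,0,1],[-0.065,0.322,0,0,0,0,1],[-0.065,0.322,0,0,0,0,1],[-0.065,0.322,0,0,0,0,1]]])

```text
clock: 13.2
eef_pos: [425.5, 306.1, 243.9]
eef_rot: [-3.141, 0.0, 1.572]
wrist_force: [-0.2, -0.1, -2.1]
finger_gap: 32.2
finger_force: 30.0
```

```bash
cat > j.py <<'E'
from h import *
c=cap('wrist'); s=manip.read_state();e=s['eef_pos'];print(e,s['eef_rot'],s['finger_gap'],s['wrist_force'])
W=world(c);X,Y,Z=[W[...,i] for i in range(3)];v,u=np.mgrid[0:400,0:640];g=c['frame'].mean(2)
m=(np.hypot(u-315.3,v-266.7)<33)&(abs(Z-e[2]-41)<4)&(g>125);q=W[m][:,:2].astype(np.float32)
print('rim',np.median(Z[m]),q.min(0),q.max(0),cv2.minEnclosingCircle(q))
m=(Z>42)&(Z<48)&(X>340)&(X<520)&(Y>140)&(Y<380)
r=cv2.minAreaRect(W[m][:,:2].astype(np.float32));print('jig',r,np.median(Z[m]),W[m].min(0),W[m].max(0))
E
python3 j.py
python3 - <<'E'
from h import *
b=manip.camera('side');c=load('wrist')
save(np.hstack([c['frame'][80:380,160:480],cv2.resize(b['frame'][130:330,220:380],None,fx=1.5,fy=1.5)]),'w5')
E
```

```text
[425.62398189 305.76871854 243.95878426] [-3.14148998e+00  3.46244075e-04  1.57102357e+00] 32.32799504383512 [ 1.00048318 -0.37067389 -3.26931961]
rim 284.71147235870365 [409.51657 291.13065] [439.83282 322.48172] ((424.7232360839844, 306.7659912109375), 15.749215126037598)
jig ((425.70062255859375, 284.5685729980469), (80.1685791015625, 111.33368682861328), 2.4034481048583984) 45.51110051578712 [383.56324923 228.60459879  42.01308591] [467.36715001 341.79831682  47.98776389]
```

View pics/w5.png

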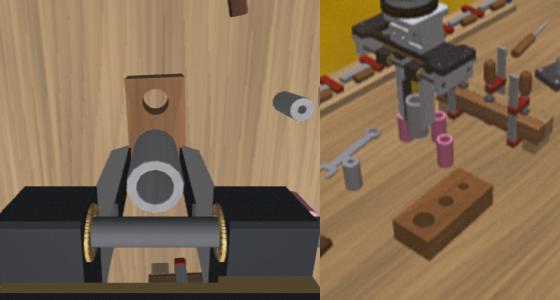

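The wrist view shows the largest hole at crop (155,100), full-frame (315,180). The rim centre (424.7,306.8) is against a hole at about (424.9,307.3). Lowering to about 10 mm above.

>>> servo_tool(motion=[[[0,0.001,-0.03,0,0,0,1],[0,0.001,-0.08,0,0,0,1],[0,0.001,-0.14,0,0,0,1],[0,0.001,-0.2,0,0,0,1],[0,0.001,-0.25,0,0,0,1],[0,0.001,-0.29,0,0,0,1],[0,0.001,-0.32,0,0,0,1],[0,0.001,-0.335,0,0,0,1],[0,0.001,-0.338,0,0,0,1],[0,0.001,-0.338,0,0,0,1]]])

```text
clock: 14.3
eef_pos: [425.7, 307.0, 75.5]
eef_rot: [3.141, -0.0, 1.571]
wrist_force: [-0.1, 0.6, -2.5]
finger_gap: 32.3
finger_force: 30.0
```

>>> servo_tool(motion=[[[0,0,0,0,0,0,1],[0,0,0,0,0,0,1],[0,0,0,0,0,0,1],[0,0,0,0,0,0,1],[0,0,0,0,0,0,1]]])

```text
clock: 14.8
eef_pos: [425.4, 307.2, 75.1]
eef_rot: [3.141, -0.0, 1.572]
wrist_force: [-0.4, -0.1, -2.4]
finger_gap: 32.0
finger_force: 30.0
```

```bash
python3 j.py
python3 - <<'E'
from h import *
b=manip.camera('side');a=manip.camera('scene')
save(np.hstack([cv2.resize(b['frame'][180:310,230:350],None,fx=3,fy=3),cv2.resize(a['frame'][140:270,340:460],None,fx=3,fy=3)]),'w6')
W=world(a);m=(np.hypot(W[...,0]-617.4,W[...,1]-300)<25)&(W[...,2]>50)&(W[...,2]<66);print(np.nanmedian(W[m],0),m.sum())
E
```

```text
[425.36808511 307.21579377  75.03543673] [ 3.14148827e+00 -7.11587002e-05  1.57175803e+00] 32.355974062656045 [-0.36677304 -0.0084981  -2.08016528]
rim 115.94964807427968 [409.33276 292.37805] [439.4638  323.48288] ((424.38934326171875, 307.8056335449219), 15.679885864257812)
jig ((426.8692321777344, 257.28216552734375), (80.0205078125, 166.67660522460938), 2.4133050441741943) 45.496852199088295 [383.58741486 175.30886932  42.00918171] [467.00167288 341.84717429  47.86825136]
[622.2884051  298.5512572   59.12157444] 69
```

View pics/w6.png

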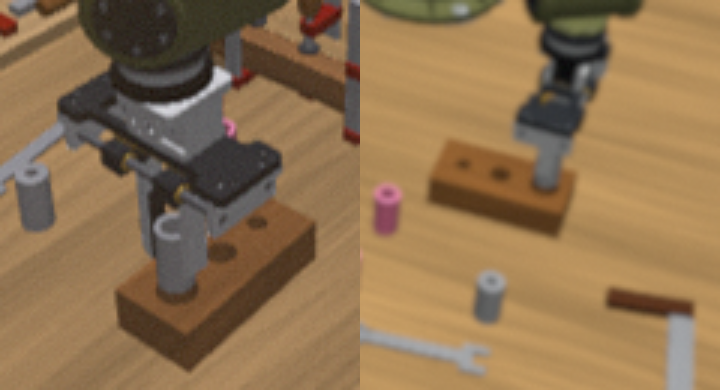

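Both views show the bush held upright over the end hole of the jig, at crop (178,285) on the left and (545,185) on the right. The rim at z 115.9 puts the foot about 10.5 mm above the jig top, and it is centred within 1 mm. The narrow bush is standing untouched. Handing in.

```bash
python3 -c "
from cell import manip
print(manip.sign_off())"
```

```text
the job is handed in; nothing more can be done
None
```

The wide-bored bush went right down onto the gauge base, and I handed the job in with it held upright about 10 mm above the jig's largest hole, centred to about 1 mm; the glue-up was not touched and the other bush is still standing (no score came back).

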